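Check the punch guide's bushing with a go / no-go plug gauge

TASK

Check the bushing of the punch guide for wear with the double-ended plug gauge: take the gauge from its rest and slide the go end (the longer, thinner one) into the bore until its collar sits fully home against the bushing, then draw it out and press the tapered nose of the no-go end (the shorter, thicker one) squarely into the bore for about a second, firmly enough to feel that it is refused. Feel your way, never force the gauge, then lay it back in its rest the way it lay at first, let go, and leave the other things on the bench alone.

Things in the scene. Friction and masses are not known exactly. Their poses are not given: they have to be found in the camera images.
- gauge_mid (a point): Middle of the plug gauge (steel, loose, about 0.24 kg, 124 mm long, level in its rest), on its axis, at the centre of its square aluminium handle: 22 x 22 mm, 70 mm long; grip it here, across two flat sides. Local y runs along the gauge towards the go end, z up. The handle reaches 35 mm either way along y, then the ends begin.
- go_seat (a point): Point on the gauge's axis 52 mm from its middle towards the go end; it lies midway through the bore when the go end is home. Axes as gauge_mid. Go end, in mm from the middle along +y: collar of 28 mm diameter from 35 to 40, cylinder of 20 mm diameter from 40 to 64, then a short conical nose narrowing to 17 mm diameter at 67.
- nogo_tip (a point): Centre of the no-go end's tip, 57 mm from the gauge's middle along its -y. Axes as gauge_mid. No-go end, in mm from the middle along -y: cylinder of 25 mm diameter from 35 to 49, then a conical nose narrowing to 15 mm diameter at 57.
- gauge: The whole plug gauge, origin and axes as gauge_mid. Gauge and guide are hard steel: more than 25 N between them counts as forcing.
- guide_mid (a point): Centre of the punch guide, 62 mm above the bench, midway between its two cheeks (outer width 90 mm, 14 mm thick, 34 mm along y, 88 mm high). Local y is the direction of the bore, x across it (level), z up. The bore's axis is at this height and parallel to y, but the bushing is clamped anywhere up to 8 mm to either side along x: not measured, find it by feel or sight.
- guide: The punch guide, dark steel, fixed, origin on the bench under guide_mid, same axes; foot 120 x 60 x 12 mm. Its bushing: a block 44 mm wide, 40 to 84 mm above the bench, its faces at y = +12 and -12 mm, with a bore of 21.5 mm diameter right through. Either mouth may be used. A nose drops into the mouth once within about 2 mm of its axis. The no-go nose enters about 5 mm, then stops.
- rest_mid (a point): Place of the gauge's middle in its rest, 45 mm above the bench. The rest is a fixed wooden foot (70 x 140 x 10 mm) with two open vees at y = +53 and -43 mm, under the two ends, 10 mm thick, 21 mm to either side, at most 52 mm above the bench. Local y points as the go end lies, z up. The gauge settles into the vees by its weight.
- hammer: Hammer with a wooden handle lying on the bench at the right; a bystander.
- file: File with a wooden handle lying at the back of the work area, 245 mm long, 26 mm high; a bystander.
- mug: White mug, 76 mm wide, 85 mm high, at the back left; a bystander.
- spool: Wooden spool, 38 mm wide, 42 mm high, at the back; a bystander.
- tin: Metal tin of rivets, 68 mm wide, 50 mm high, at the back right; a bystander.
- plate: Brass plate, 50 x 75 x 6 mm, flat on the bench between the guide and the rest; a bystander.
- awl: Awl with a dark wooden handle lying on the bench at the left; a bystander.
Mind the look-alikes: they are no part of the job. Several things have the shape of the gauge; the one meant has the colours described above.

How it is judged (in metres and radians):
On the way, in this order (a step that is already met when the one before it is completed fails the run):
1. the go end is fully home: its collar within 2.5 mm of the bushing's face (x of go_seat in the frame of guide_mid between -0.0105 and 0.0105 m and z of go_seat in the frame of guide_mid between -0.004 and 0.004 m and y of go_seat in the frame of guide_mid between -0.0025 and 0.0025 m and angle between the y axis of gauge_mid and the y axis of guide_mid, either way round below 0.1 rad), for 0.2 s.
2. the no-go end's tip is in the bore's mouth by 2 mm or more, squarely, pressed with more than 3 N for 0.4 s and refused (x of nogo_tip in the frame of guide_mid between -0.0105 and 0.0105 m and z of nogo_tip in the frame of guide_mid between -0.004 and 0.004 m and y of nogo_tip in the frame of guide_mid between -0.01 and 0.01 m and angle between the y axis of gauge_mid and the y axis of guide_mid, either way round below 0.1 rad and contact force between gauge and guide above 3 N), for 0.4 s.
At the end, for the whole second after the job is handed in: The gauge lies at rest in both vees of its rest, go end the same way as at first, its middle within 15 mm (4 mm in height) of its place and its axis within 0.1 rad of the rest's (distance between gauge_mid and rest_mid below 0.015 m and z of gauge_mid in the frame of rest_mid between -0.004 and 0.004 m and y of go_seat in the frame of rest_mid above 0.03 m and angle between the y axis of gauge_mid and the y axis of rest_mid, either way round below 0.1 rad and linear speed of gauge below 0.02 m/s); the robot touches nothing.
It fails at once if the gauge is forced: more than 25 N between it and the guide (contact force between gauge and guide above 25 N).
It fails at once if another thing on the bench is moved by more than 30 mm (distance of any of hammer, file, mug, spool, tin, plate, awl from where it was at the start of the episode above 0.03 m).
It also fails if it takes over 72 s, if anything falls off the work surface, if the arm or the gripper's body presses on something with over 40 N, if the wrist force passes 120 N, or if a joint passes its speed limit or range.

ROBOT

A 7-joint arm with a two-finger parallel gripper is mounted at the origin on the work surface. World frame = base frame: x ahead of the robot, y to its left, z up, the work surface at z = 0. Lengths are in mm, angles in rad, forces in N, time in s.
With the tool pointing down it reaches from about 400 to 875 mm from the base axis. Payload 4.4 kg.
Tool frame: the origin (TCP) lies midway between the tips of the shut fingers; the grasp point (between the pads) lies 19 mm behind it (ctrl.pinch_z is the distance from the TCP to the grasp point, in mm); z points along the fingers, y is the line along which they close (so a half turn about z gives the same grasp; the last joint's range is limited). The gripper opens to 85 mm and grips with 20 to 120 N. Pads are 22 mm wide; open, the fingers measure 114 mm over their backs; the gripper's body (76 mm by 85 mm) begins 54 mm behind the grasp point. The pads swing forward as they close: fully open they stand 13 mm farther back than shut.
Start: joints at [1.221, 0.628, 0.038, 1.517, -0.027, 0.996, -0.02], TCP at [182.031, -624.005, 231.313] pointing down, gripper open.
Joint ranges: [-3.06, 3.06], [-0.37, 2.12], [-1.25, 1.32], [0.18, 2.47], [-1.1, 4.24], [0.23, 1.98], [-2.94, 2.94]. Speed limits (rad/s): [2.57, 2.57, 3.14, 3.14, 3.14, 3.14, 3.14].

INTERFACE

Orientations are given as [roll, pitch, yaw] about the fixed x, y, z axes, in that order (R = Rz(yaw) Ry(pitch) Rx(roll)).
In Python, from cell import read_state, cams, order, ctrl gives the robot as it stands.
- The arm moves only by the tool move_arm, never from a script. Its argument "targets" is text: rows parted by semicolons, each of 7 numbers parted by spaces: the gripper's target within -1 to 1 (fully open at 1, half-way at 0, shut at -1), then the shift along the tool's x, y, z in cm, then the turn, a rotation vector about the tool's x, y, z in degrees. A call has 1 to 5 rows; each row shifts and turns the commanded pose from where the row before left it, along the tool's axes as they then stand; what a row does not reach is not made up. A row lasts 1/12 s, in which the tool goes at most 41.7 mm and 7.16 degrees, less where a joint would pass 70% of its speed; a pose out of reach is approached as far as the arm can. A call with a gripper value outside its range is refused whole. The fingers move at their own pace and stop on an object; the grip force is fixed at half the most. Time passes only in rows, so rows that do not move let the fingers close. It gives the time, the measured TCP pose, the force, the opening and the grip force at its end, in the units of the state.
- read_state(): the state, without advancing time (a new reading comes with each control period).
- cams.get_image(name): name is "side" or "top" or "wrist"; returns a dict with "color" (400x640x3 uint8, red, green, blue), "fovy" (degrees; the focal length in pixels is half the picture's height over the tangent of half this angle, whatever the lens; pixels are square), "cx", "cy" (the principal point, pixels), "k1" (the pictures are not rectified: a ray, as slopes to the right and down, at radius r is drawn at 1 + k1 r^2 times it, then the intrinsics apply), "rvec" (rotation vector, rad) and "tvec" (3), from world to camera coordinates, as OpenCV has them. Camera axes: x right, y down, z forward; pixel columns grow to the right and rows downward; lengths in mm; the calibration is good to about 2 mm. A picture is of the moment at which its call begins. There is no depth.
- order.finish_job(): hands the job in; it is judged then, once.
The state is a dict: "clock": time; "qpos": joint angles; "qd": joint speeds; "tau": joint torques, N m; "eef_pos": TCP position; "tool_rot": TCP orientation; "force": force on the tool from outside, world axes, zero at the start; "torque": the same for the moment, N m; "width": finger opening in mm; "gripper_force": force on a finger pad.
Only numpy, scipy, OpenCV 4.12 (cv2) and the standard library are available. Lean on these libraries where they do the work, as an engineer would, in place of code of your own. Each camera call takes 0.05 s, during which the arm holds its last target. There are 200 camera calls.

## Working session

There is one attempt and no reset: what is moved stays moved. The work goes in short steps, Python scripts to look and compute and a tool call to move; the robot and the scene stay as the last step left them, time stands still between calls to the robot, and variables do not carry over. Pictures are saved under pics/ and viewed, at most 10 in all, crops included, and the job is handed in when it is done.

Besides the shell and the picture viewer there is one more tool, called after ">>>" as name(argument=value, ...), one argument or row to a line, values as JSON. move_arm: Moves the arm, as the interface text tells. Its arguments: {"type":"object","properties":{"targets":{"type":"string"}},"required":["targets"]}

```bash
mkdir -p pics; ls; cat > h.py <<'E'
import numpy as np, cv2
from cell import read_state, cams, order, ctrl
from scipy.spatial.transform import Rotation as R
def grab(n,f):
    d=cams.get_image(n); cv2.imwrite(f'pics/{f}.png',d['color'][:,:,::-1])
    np.save(f'pics/{f}.npy',{k:v for k,v in d.items()},allow_pickle=True); return d
def load(f): return np.load(f'pics/{f}.npy',allow_pickle=True).item()
def K(d):
    f=d['color'].shape[0]/2/np.tan(np.radians(d['fovy'])/2)
    return np.array([[f,0,d['cx']],[0,f,d['cy']],[0,0,1.]]), np.array([d['k1'],0,0,0.])
def ray(d,uv):
    k,dist=K(d); p=cv2.undistortPoints(np.array(uv,float).reshape(-1,1,2),k,dist).reshape(-1,2)
    Rm=cv2.Rodrigues(np.array(d['rvec'],float))[0]; t=np.array(d['tvec'],float).ravel()
    return -Rm.T@t, np.c_[p,np.ones(len(p))]@Rm
def onz(d,uv,z):
    c,v=ray(d,uv); return c+v*((z-c[2])/v[:,2])[:,None]
def tri(d1,u1,d2,u2):
    c1,v1=ray(d1,u1);c2,v2=ray(d2,u2);o=[]
    for a,b in zip(v1,v2):
        s=np.linalg.lstsq(np.c_[a,-b],c2-c1,rcond=None)[0]
        p,q=c1+a*s[0],c2+b*s[1];o.append(np.r_[(p+q)/2,np.linalg.norm(p-q)])
    return np.array(o)
def proj(d,P):
    k,dist=K(d);return cv2.projectPoints(np.array(P,float).reshape(-1,1,3),np.array(d['rvec'],float),np.array(d['tvec'],float),k,dist)[0].reshape(-1,2)
E
python3 - <<'E'
from h import *
np.set_printoptions(precision=1,suppress=True)
ims=[]
for n in('top','side','wrist'):
    d=grab(n,n+'0'); c,v=ray(d,[[320,200]]); print(n,d['fovy'],d['k1'],c,v)
s=read_state(); print(s)
a=np.vstack([cv2.imread('pics/top0.png')]);
E
```

```text
pics
top 45.99655579327905 -0.08306355177964517 [ 314.8   22.4 1354.4] [[ 0.2  0.  -1. ]]
side 42.06098318415433 -0.12182327576474597 [  77.1  814.6 1101.2] [[ 0.4 -0.6 -0.7]]
wrist 67.2014094979333 -0.034481813795299826 [ 248.6 -604.2  372.2] [[-0.3 -0.1 -1. ]]
{'clock': 0.15, 'qpos': array([ 1.2,  0.6,  0. ,  1.5, -0. ,  1. , -0. ]), 'qd': array([-0., -0.,  0., -0.,  0.,  0.,  0.]), 'tau': array([  0. , -56.4,   1.2, -19.4,   0. ,   0. ,   0. ]), 'eef_pos': array([ 181.9, -623.6,  230.6]), 'tool_rot': array([-3.1,  0. ,  0.3]), 'force': array([-0.2, -0. ,  0.1]), 'torque': array([0., 0., 0.]), 'gripper_force': 0.0, 'width': 85.43935894766504}
```

View pics/top0.png

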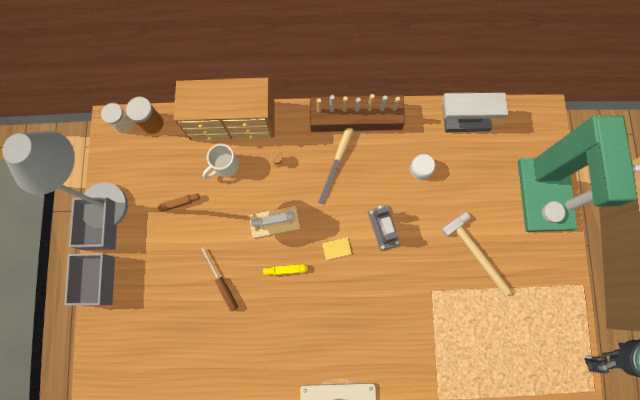

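View pics/side0.png

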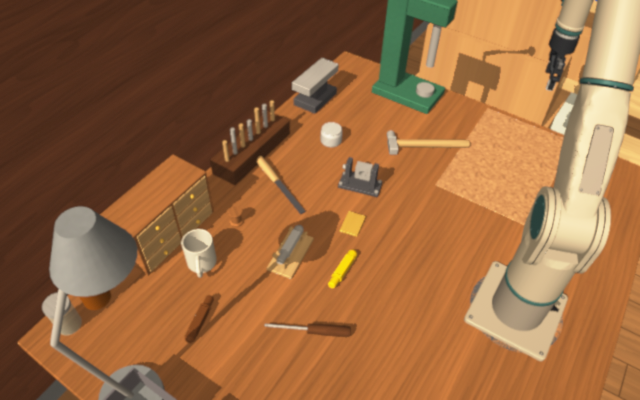

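Top view: the steel and aluminium gauge lies in the wooden rest at (272,220). Look-alikes are the yellow one at (285,270), the brown one at (180,203) and the awl at (220,280). The guide is at (384,228) and the plate at (337,249). I choose (272,220), and check it in a close crop.

```bash
python3 - <<'E'
import cv2,numpy as np
t=cv2.imread('pics/top0.png');s=cv2.imread('pics/side0.png')
z=lambda a,x,y,w=66,h=50:cv2.resize(a[y:y+h,x:x+w],(396,300),interpolation=cv2.INTER_CUBIC)
cv2.imwrite('pics/c1.png',np.vstack([np.hstack([z(t,240,195),z(t,350,200)]),np.hstack([z(s,260,220,79,60),z(s,330,150)])]))
E
```

```text
(no output)
```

View pics/c1.png

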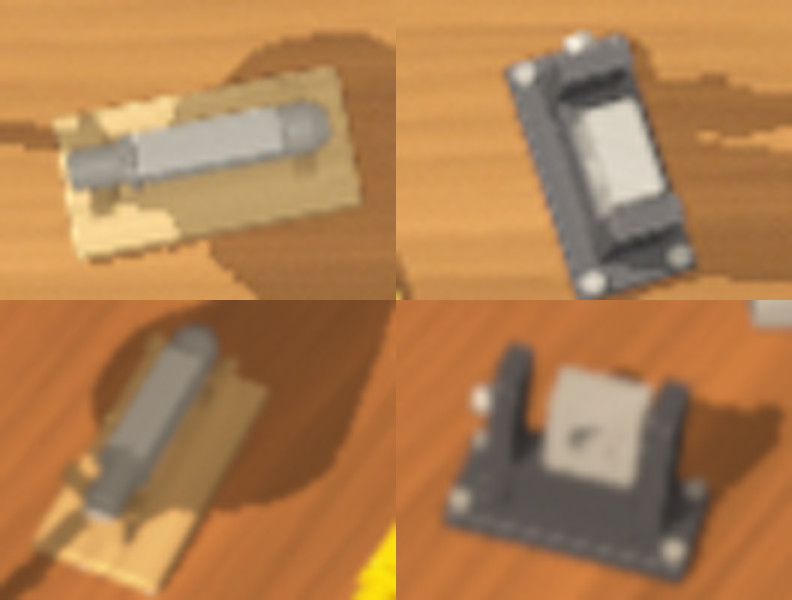

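The crop confirms it: grey steel and aluminium gauge in the rest, go end (thin, with collar) at the left (+y), no-go end at the right. The bushing block sits between dark cheeks, with its bore mouth visible in the side view at about (361,172). Next is a rough localisation, then the wrist camera.

```bash
python3 - <<'E'
from h import *
np.set_printoptions(precision=1,suppress=True)
t,s,w=load('top0'),load('side0'),load('wrist0')
T=lambda p,o,k:np.array(p,float)/k+np.array(o)
# handle mid, go tip end, nogo tip
u1=[T(p,(240,195),6) for p in[(208,137),(70,168),(330,125)]]
u2=[T(p,(260,220),5.01) for p in[(158,112),(100,198),(197,45)]]
print(tri(t,u1,s,u2))
print('foot corners', onz(t,[T(p,(350,200),6) for p in [(505-396,68),(628-396,38),(695-396,265),(583-396,297)]],12))
print('rest corners', onz(t,[T(p,(240,195),6) for p in [(55,118),(335,67),(360,203),(88,260)]],10))
print('bush top', onz(t,[T(p,(350,200),6) for p in [(575-396,112),(640-396,98),(668-396,195),(610-396,208)]],84))
print('lamp', onz(t,[[40,160]],300),onz(t,[[40,160]],400))
st=read_state();Rt=R.from_euler('xyz',st['tool_rot']).as_matrix()
Rm=cv2.Rodrigues(np.array(w['rvec'],float))[0];c=-Rm.T@np.array(w['tvec']).ravel()
print('cam in tool',Rt.T@(c-st['eef_pos']));print(Rt.T@Rm.T, st['tool_rot'])
E
```

```text
[[560.7 163.5  45.    6.5]
 [547.9 228.   53.7   2.5]
 [570.7 107.9  33.5   0.8]]
foot corners [[ 582.1 -103.7   12. ]
 [ 595.4 -164.2   12. ]
 [ 483.6 -190.5   12. ]
 [ 469.8 -136.    12. ]]
rest corners [[581.8 242.8  10. ]
 [603.5 106.5  10. ]
 [536.2  95.3  10. ]
 [511.9 226.5  10. ]]
bush top [[ 546.4 -128.1   84. ]
 [ 552.1 -158.2   84. ]
 [ 506.9 -168.6   84. ]
 [ 501.7 -141.8   84. ]]
lamp [[671.9 707.8 300. ]] [[638.  642.8 400. ]]
cam in tool [  69.4   -0.1 -141.6]
[[-0.  -1.  -0.3]
 [ 1.  -0.  -0. ]
 [ 0.  -0.3  1. ]] [-3.1  0.   0.3]
```

```bash
cat >> h.py <<'E'
def plan(pos,yaw,n,g=1,start=None,split=5):
    "rows of small tool-frame moves from the present (or start=(pos,yaw)) pose to pos/yaw, tool down"
    st=read_state(); p,y=(np.array(st['eef_pos']),st['tool_rot'][2]) if start is None else start
    out=[]; dy=(yaw-y+np.pi)%(2*np.pi)-np.pi
    Q=R.from_euler('xyz',st['tool_rot']) if start is None else R.from_euler('xyz',[np.pi,0,y])
    E=R.from_euler('xyz',[np.pi,0,yaw]); rv=(Q.inv()*E).as_rotvec()/n
    d=(np.array(pos)-p)/n
    for i in range(n):
        s=Q.inv().apply(d)/10; out.append(' '.join(f'{v:.2f}' for v in [g,*s])+' '+' '.join(f'{v:.2f}' for v in np.degrees(rv))); Q=Q*R.from_rotvec(rv)
    print('step mm',np.linalg.norm(d),'deg',np.degrees(np.linalg.norm(rv)))
    for i in range(0,n,split): print('; '.join(out[i:i+split]))
E
python3 -c "
from h import *
print(read_state()['tool_rot'])
plan([533,-149,235],1.82,15)"
```

```text
[-3.14018957e+00  2.06223502e-05  2.83753951e-01]
step mm 39.356103733412894 deg 5.8680296630486275
1.00 3.13 -2.38 -0.03 -0.00 -0.00 -5.87; 1.00 3.36 -2.05 -0.03 -0.00 -0.00 -5.87; 1.00 3.55 -1.69 -0.03 -0.00 -0.00 -5.87; 1.00 3.71 -1.32 -0.03 -0.00 -0.00 -5.87; 1.00 3.82 -0.94 -0.03 -0.00 -0.00 -5.87
1.00 3.90 -0.54 -0.03 -0.00 -0.00 -5.87; 1.00 3.93 -0.14 -0.03 -0.00 -0.00 -5.87; 1.00 3.93 0.26 -0.03 -0.00 -0.00 -5.87; 1.00 3.88 0.66 -0.03 -0.00 -0.00 -5.87; 1.00 3.79 1.06 -0.03 -0.00 -0.00 -5.87
1.00 3.66 1.44 -0.03 -0.00 -0.00 -5.87; 1.00 3.50 1.81 -0.03 -0.00 -0.00 -5.87; 1.00 3.29 2.15 -0.03 -0.00 -0.00 -5.87; 1.00 3.06 2.48 -0.03 -0.00 -0.00 -5.87; 1.00 2.79 2.78 -0.03 -0.00 -0.00 -5.87
```

>>> move_arm(
  targets="1 3.13 -2.38 -0.03 0 0 -5.9; 1 3.36 -2.05 -0.03 0 0 -5.9; 1 3.55 -1.7 -0.03 0 0 -5.9; 1 3.7 -1.3 -0.03 0 0 -5.9; 1 3.8 -0.94 -0.03 0 0 -5.9",
)

```text
clock: 0.57
eef_pos: [299.4, -464.3, 232.7]
tool_rot: [-3.141, -0.0, 0.804]
force: [1.3, -0.5, -0.3]
width: 84.9
gripper_force: 0.0
```

>>> move_arm(
  targets="1 3.9 -0.54 -0.03 0 0 -5.9; 1 3.9 -0.14 -0.03 0 0 -5.9; 1 3.9 0.26 -0.03 0 0 -5.9; 1 3.9 0.66 -0.03 0 0 -5.9; 1 3.8 1.06 -0.03 0 0 -5.9",
)

```text
clock: 0.98
eef_pos: [415.5, -305.9, 234.4]
tool_rot: [-3.142, 0.0, 1.318]
force: [1.5, -0.4, 0.2]
width: 85.5
gripper_force: 0.0
```

>>> move_arm(
  targets="1 3.66 1.44 -0.03 0 0 -5.9; 1 3.5 1.8 -0.03 0 0 -5.9; 1 3.3 2.15 -0.03 0 0 -5.9; 1 3 2.5 -0.03 0 0 -5.9; 1 2.8 2.8 -0.03 0 0 -5.9",
)

```text
clock: 1.4
eef_pos: [531.9, -147.5, 235.8]
tool_rot: [-3.141, 0.0, 1.833]
force: [0.3, -0.4, 0.2]
width: 85.1
gripper_force: 0.0
```

```bash
python3 -c "
from h import *
s=read_state();print(s['eef_pos'],s['tool_rot'],s['qpos'],s['clock'])
grab('wrist','w1');s=read_state();print(s['eef_pos'],s['tool_rot'])
plan([561,160,200],1.74,8)"
```

```text
[ 531.90034743 -147.50818869  235.81709449] [-3.14131192e+00  2.67318427e-04  1.83303876e+00] [ 0.49990219  0.50836268 -0.41950778  1.78060701  0.25501371  0.90642678
  0.23124887] 1.4
[ 537.72021982 -137.77279882  236.50084864] [ 3.13304564 -0.00498975  1.84819572]
step mm 37.6129340771945 deg 0.7779746146449631
1.00 3.50 1.30 0.48 0.06 -0.04 0.77; 1.00 3.52 1.25 0.48 0.06 -0.04 0.77; 1.00 3.53 1.20 0.48 0.06 -0.04 0.77; 1.00 3.55 1.15 0.47 0.06 -0.04 0.77; 1.00 3.56 1.11 0.47 0.06 -0.04 0.77
1.00 3.58 1.06 0.47 0.06 -0.04 0.77; 1.00 3.59 1.01 0.46 0.06 -0.04 0.77; 1.00 3.61 0.96 0.46 0.06 -0.04 0.77
```

View pics/w1.png

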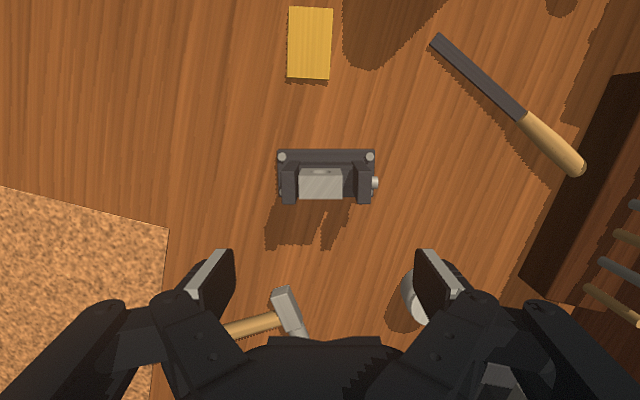

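The wrist view shows the guide at (327,175), bushing top face at about (320,185), and the plate at (310,43). The arm was still settling, so I take a settled view and measure.

```bash
python3 - <<'E'
from h import *
np.set_printoptions(precision=1,suppress=True)
d=grab('wrist','w2'); s=read_state();print(s['eef_pos'],s['tool_rot'])
uv=proj(d,[[533,-149,62]])[0];print(uv)
x,y=(uv-[66,50]).astype(int)
im=cv2.imread('pics/w2.png')[y:y+100,x:x+132];print(x,y)
cv2.imwrite('pics/c2.png',cv2.resize(im,(792,600),interpolation=cv2.INTER_CUBIC))
E
```

```text
[ 535.4 -140.9  236.2] [ 3.1 -0.   1.8]
[314.9 192.2]
248 142
```

View pics/c2.png

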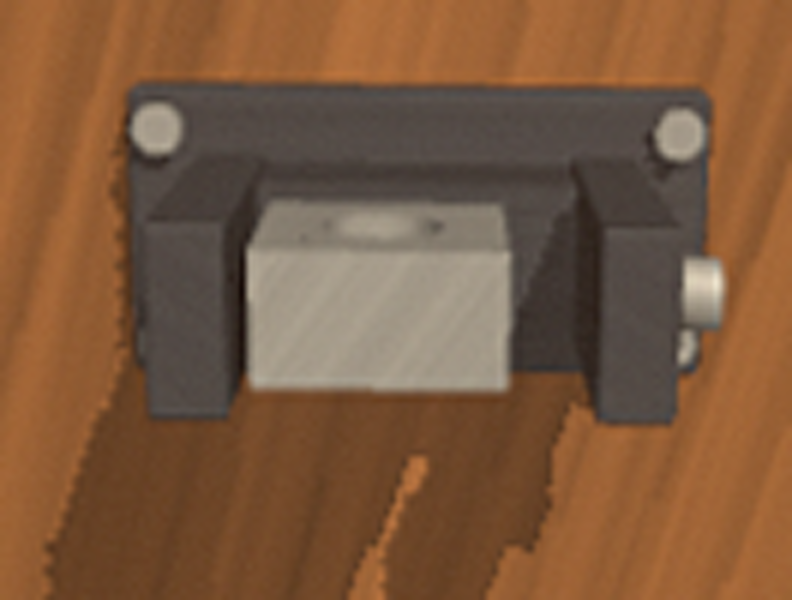

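The guide is clear in the crop: bushing top corners at crop (247,250), (510,250), (510,388), (252,388), cheek tops either side, bore mouth at (383,225).

```bash
python3 - <<'E'
from h import *
np.set_printoptions(precision=2,suppress=True)
d=load('w2')
C=lambda L:[np.array(p,float)/6+[247.92,141.92] for p in L]
b=onz(d,C([(247,250),(510,250),(510,388),(252,388)]),84)
c=onz(d,C([(148,222),(677,228),(677,420),(150,415)]),88)
f=onz(d,C([(130,86),(710,92)]),12)
print(b,'\n',c,'\n',f)
for P in(b,c,f[[0,1]]): 
    v=P[1]-P[0];print('yaw',np.arctan2(v[1],v[0]),'w',np.linalg.norm(v),'mean',P.mean(0))
for P in (b,c):
    v=P[2]-P[3];print('yaw',np.arctan2(v[1],v[0]),'w',np.linalg.norm(v),'depth',np.linalg.norm(P[1]-P[2]))
plan([570,160,230],1.74,8)
E
```

```text
[[ 504.8  -142.14   84.  ]
 [ 546.95 -130.25   84.  ]
 [ 553.69 -153.27   84.  ]
 [ 511.46 -165.16   84.  ]] 
 [[ 488.25 -141.05   88.  ]
 [ 571.9  -118.47   88.  ]
 [ 581.96 -149.93   88.  ]
 [ 496.18 -173.16   88.  ]] 
 [[ 470.37 -132.73   12.  ]
 [ 583.79 -101.9    12.  ]]
yaw 0.2749794336187736 w 43.79856198036007 mean [ 529.23 -147.7    84.  ]
yaw 0.26360714852371436 w 86.64552389837047 mean [ 534.57 -145.65   88.  ]
yaw 0.2653778175581384 w 117.536986007137 mean [ 527.08 -117.32   12.  ]
yaw 0.2745321338683079 w 43.87284506169115 depth 23.98340540757279
yaw 0.2644445257227529 w 88.87322669375365 depth 33.030256543106695
step mm 37.8722369697636 deg 0.726301348844573
1.00 3.51 1.42 0.10 0.04 -0.03 0.72; 1.00 3.53 1.38 0.10 0.04 -0.03 0.72; 1.00 3.54 1.33 0.09 0.04 -0.03 0.72; 1.00 3.56 1.29 0.09 0.04 -0.03 0.72; 1.00 3.58 1.24 0.09 0.04 -0.03 0.72
1.00 3.59 1.20 0.09 0.04 -0.03 0.72; 1.00 3.61 1.15 0.08 0.04 -0.03 0.72; 1.00 3.62 1.11 0.08 0.04 -0.03 0.72
```

>>> move_arm(
  targets="1 3.5 1.4 0.1 0 0 0.7; 1 3.5 1.4 0.1 0 0 0.7; 1 0 0 0 0 0 0; 1 0 0 0 0 0 0; 1 0 0 0 0 0 0",
)

```text
clock: 1.92
eef_pos: [540.6, -74.8, 233.6]
tool_rot: [-3.141, 0.001, 1.804]
force: [0.6, -1.4, 0.0]
width: 85.3
gripper_force: 0.0
```

```bash
python3 - <<'E'
from h import *
np.set_printoptions(precision=1,suppress=True)
d=grab('wrist','w3'); s=read_state();print(s['eef_pos'],s['tool_rot'])
b=np.array([[504.8,-142.1,84],[547,-130.3,84],[553.7,-153.3,84],[511.5,-165.2,84]])
p=proj(d,b);print(p)
x,y=(p.mean(0)-[66,50]).astype(int);print(x,y)
im=cv2.imread('pics/w3.png'); x=max(x,0)
hsv=cv2.cvtColor(im,cv2.COLOR_BGR2HSV); m=((hsv[...,1]<60)&(hsv[...,2]>140)).astype(np.uint8)
n,l,st,ce=cv2.connectedComponentsWithStats(m)
for i in range(1,n):
  if st[i][4]>80 : print(st[i],ce[i])
plan([570,160,230],1.74,7)
E
```

```text
[540.5 -75.6 233.6] [-3.1  0.   1.8]
[[275.4 241.3]
 [317.2 239.8]
 [318.5 260.5]
 [277.5 262. ]]
231 200
[291 229  13   8  95] [297.  232.5]
[276 240  42  22 856] [296.6 250.2]
[184 249  41  50 541] [203.1 272.7]
[423 249  41  47 480] [443.5 270.8]
[392 307  36  45 930] [408.8 327.1]
step mm 33.92762518225731 deg 0.5102579719895073
1.00 3.18 1.18 0.05 -0.01 0.01 0.51; 1.00 3.19 1.15 0.05 -0.01 0.01 0.51; 1.00 3.20 1.13 0.05 -0.01 0.01 0.51; 1.00 3.21 1.10 0.05 -0.01 0.01 0.51; 1.00 3.22 1.07 0.05 -0.01 0.01 0.51
1.00 3.23 1.04 0.05 -0.01 0.01 0.51; 1.00 3.24 1.01 0.05 -0.01 0.01 0.51
```

The 84 mm height is consistent between the two views (0.7 px). On to the gauge.

>>> move_arm(
  targets="1 3.2 1.2 0 0 0 0.5; 1 3.2 1.15 0.05 0 0 0.5; 1 3.2 1.1 0.05 0 0 0.5; 1 3.2 1.1 0.05 0 0 0.5; 1 3.2 1.1 0.05 0 0 0.5",
)

```text
clock: 2.38
eef_pos: [562.2, 93.4, 231.7]
tool_rot: [-3.141, 0.001, 1.756]
force: [0.4, -1.3, 0.4]
width: 85.2
gripper_force: 0.0
```

>>> move_arm(
  targets="1 3.2 1.05 0.05 0 0 0.5; 1 3.2 1 0.05 0 0 0.5; 1 0 0 0 0 0 0; 1 0 0 0 0 0 0; 1 0 0 0 0 0 0",
)

```text
clock: 2.8
eef_pos: [570.5, 158.7, 230.5]
tool_rot: [-3.141, 0.002, 1.741]
force: [0.5, 0.3, -0.5]
width: 85.4
gripper_force: 0.0
```

```bash
python3 - <<'E'
from h import *
np.set_printoptions(precision=1,suppress=True)
d=grab('wrist','w4'); s=read_state();print(s['eef_pos'],s['tool_rot'])
p=proj(d,[[561,165,45]])[0]
x,y=(p-[88,66]).astype(int);print(x,y)
im=cv2.imread('pics/w4.png')[y:y+132,x:x+176]
cv2.imwrite('pics/c4.png',cv2.resize(im,(792,594),interpolation=cv2.INTER_CUBIC))
E
```

```text
[570.6 158.1 230.5] [-3.1  0.   1.7]
227 107
```

View pics/c4.png

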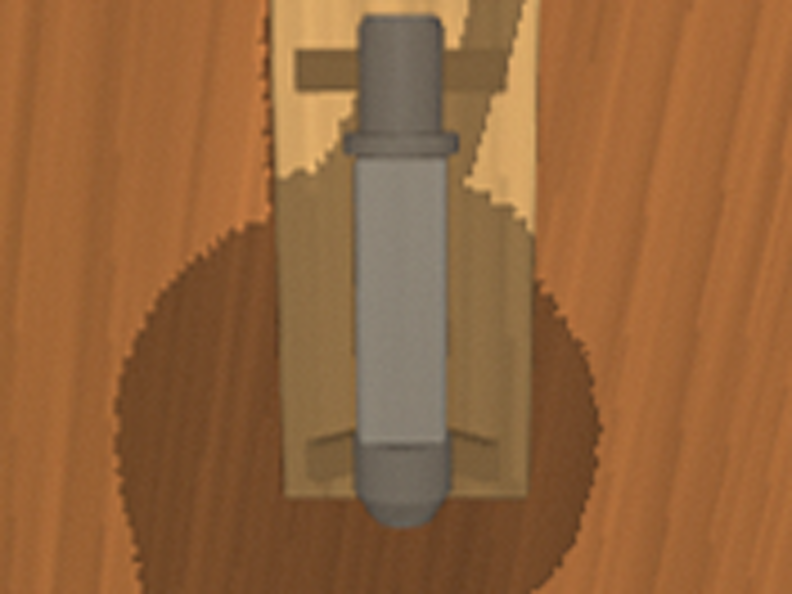

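The close crop confirms the gauge: aluminium handle corners at crop (356,158), (446,156), (446,443), (360,443), go end with collar at the top (+tool x), no-go nose at the bottom.

```bash
python3 - <<'E'
from h import *
np.set_printoptions(precision=2,suppress=True)
d=load('w4'); C=lambda L:[np.array(p,float)/4.5+[226.9,106.9] for p in L]
h=onz(d,C([(356,158),(446,156),(446,443),(360,443)]),56)
print(h,h.mean(0)); a=(h[0]+h[1]-h[2]-h[3])/2; print('len',np.linalg.norm(a),'yaw',np.arctan2(-a[0],a[1]))
m=h.mean(0); print(np.linalg.norm(h[0]-h[1]))
tips=onz(d,C([(401,15),(403,527)]),45);a=tips[0]-tips[1];print(tips,np.linalg.norm(a),np.arctan2(-a[0],a[1]))
yaw=np.pi/2+np.arctan2(-a[0],a[1])
plan([m[0],m[1],140],yaw,4)
E
```

```text
[[545.44 197.98  56.  ]
 [565.78 201.92  56.  ]
 [577.53 134.04  56.  ]
 [556.88 130.5   56.  ]] [561.41 166.11  56.  ]
len 68.67059634032265 yaw 0.16966490517859448
20.71458602466524
[[550.2  231.11  45.  ]
 [571.12 106.77  45.  ]] 126.09379471844262 0.1666449309687419
step mm 22.83051765053386 deg 0.041213808393260803
1.00 0.24 -0.19 2.26 -0.01 0.03 0.03; 1.00 0.24 -0.19 2.26 -0.01 0.03 0.03; 1.00 0.24 -0.19 2.26 -0.01 0.03 0.03; 1.00 0.24 -0.19 2.26 -0.01 0.03 0.03
```

>>> move_arm(
  targets="1 0.24 -0.2 2.3 0 0 0; 1 0.24 -0.2 2.3 0 0 0; 1 0.24 -0.2 2.3 0 0 0; 1 0.24 -0.2 2.2 0 0 0; 1 0 0 0 0 0 0",
)

```text
clock: 3.27
eef_pos: [557.8, 165.6, 136.0]
tool_rot: [-3.133, 0.002, 1.74]
force: [-0.8, -0.4, -0.2]
width: 85.3
gripper_force: 0.0
```

```bash
python3 - <<'E'
from h import *
np.set_printoptions(precision=2,suppress=True)
d=grab('wrist','w5'); s=read_state();print(s['eef_pos'],s['tool_rot'])
h=np.array([[545.44,197.98,56],[565.78,201.92,56],[577.53,134.04,56],[556.88,130.5,56]])
p=proj(d,h);print(p)
im=cv2.imread('pics/w5.png'); x,y=(p.mean(0)-[132,75]).astype(int);print(x,y)
cv2.imwrite('pics/c5.png',cv2.resize(im[y:y+200,x:x+264],(792,600),interpolation=cv2.INTER_CUBIC))
E
```

```text
[559.36 166.26 138.13] [-3.14  0.    1.74]
[[314.85 164.89]
 [342.83 164.31]
 [341.54 249.73]
 [315.44 249.66]]
196 132
```

View pics/c5.png

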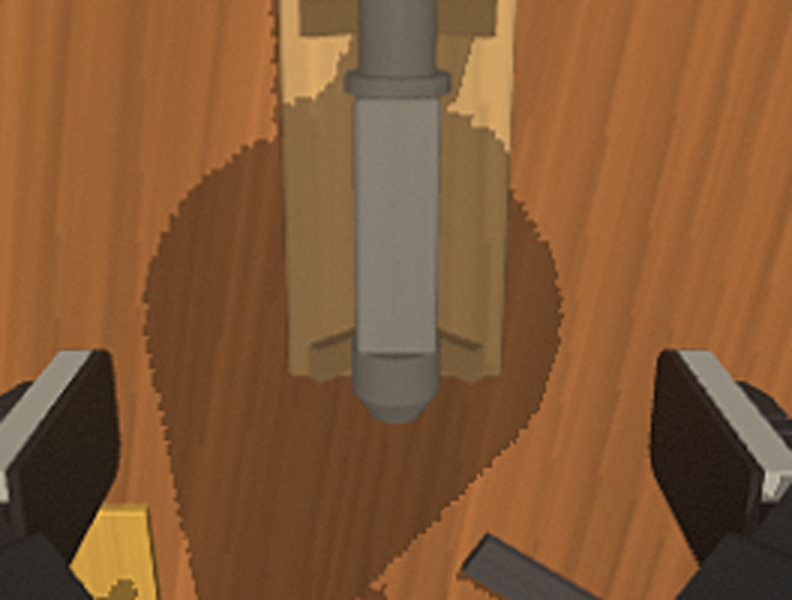

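```bash
python3 - <<'E'
from h import *
np.set_printoptions(precision=2,suppress=True)
a,b=load('w4'),load('w5')
u1=[np.array(p,float)/4.5+[226.9,106.9] for p in [(356,158),(446,156),(446,443),(360,443)]]
u2=[np.array(p,float)/3+[195.8,131.8] for p in [(355,98),(439,98),(436,353),(357,353)]]
t=tri(a,u1,b,u2);print(t,t.mean(0));h=onz(b,u2,56);print(h.mean(0));v=h[0]+h[1]-h[2]-h[3];print(np.arctan2(-v[0],v[1]))
print(ctrl.pinch_z)
m=h.mean(0);plan([561.2,166,26],1.7375,5)
E
```

```text
[[544.99 197.38  50.4    0.43]
 [565.63 201.6   54.1    0.5 ]
 [577.52 133.44  54.16   0.25]
 [556.63 129.99  54.58   0.49]] [561.19 165.6   53.31   0.42]
[560.92 166.18  56.  ]
0.17108158413138813
18.700000000000003
step mm 22.42975294927226 deg 0.06819743558813929
1.00 -0.01 0.05 2.24 -0.06 0.02 0.03; 1.00 -0.01 0.04 2.24 -0.06 0.02 0.03; 1.00 -0.01 0.04 2.24 -0.06 0.02 0.03; 1.00 -0.01 0.04 2.24 -0.06 0.02 0.03; 1.00 -0.01 0.04 2.24 -0.06 0.02 0.03
```

>>> move_arm(
  targets="1 0 0.05 2.24 0 0 0; 1 0 0.05 2.24 0 0 0; 1 0 0.05 2.24 0 0 0; 1 0 0.02 2.24 0 0 0; 1 0 0 2.24 0 0 0",
)

```text
clock: 3.73
eef_pos: [564.6, 168.1, 28.8]
tool_rot: [3.138, 0.0, 1.741]
force: [0.7, 0.9, 0.2]
width: 85.5
gripper_force: 0.0
```

>>> move_arm(
  targets="1 0 0 0 0 0 0; 1 0 0 0 0 0 0; 1 0 0 0 0 0 0",
)

```text
clock: 3.98
eef_pos: [564.1, 169.1, 29.7]
tool_rot: [3.139, -0.0, 1.742]
force: [-0.1, -0.4, -0.0]
width: 85.9
gripper_force: 0.0
```

>>> move_arm(
  targets="1 -0.26 -0.34 0.35 0 0 0; 1 0 0 0 0 0 0; 1 0 0 0 0 0 0; 1 0 0 0 0 0 0",
)

```text
clock: 4.32
eef_pos: [559.9, 166.1, 25.1]
tool_rot: [3.14, -0.0, 1.743]
force: [-0.8, 0.1, -0.4]
width: 85.6
gripper_force: 0.0
```

>>> move_arm(
  targets="-1 0 0 0 0 0 0; -1 0 0 0 0 0 0; -1 0 0 0 0 0 0; -1 0 0 0 0 0 0; -1 0 0 0 0 0 0",
)

```text
clock: 4.73
eef_pos: [559.5, 166.2, 24.3]
tool_rot: [-3.142, 0.0, 1.743]
force: [0.3, -0.5, 0.2]
width: 25.4
gripper_force: 0.0
```

>>> move_arm(
  targets="-1 0 0 0 0 0 0; -1 0 0 0 0 0 0; -1 0 0 0 0 0 0; -1 0 0 0 0 0 0; -1 0 0 0 0 0 0",
)

```text
clock: 5.15
eef_pos: [560.3, 166.3, 24.6]
tool_rot: [3.14, -0.0, 1.743]
force: [2.2, 1.1, 0.8]
width: 21.2
gripper_force: 62.6
```

```bash
python3 - <<'E'
from h import *
np.set_printoptions(precision=1,suppress=True)
print('hammer head',onz(load('top0'),[[446,230],[458,234],[470,215],[455,222]],20))
st=read_state();y=st['tool_rot'][2]
plan([560.3,166.3,134.6],y,4,-1)
plan([552.8,-233.5,134.6],1.841,12,-1,start=(np.array([560.3,166.3,134.6]),1.743))
E
```

```text
hammer head [[ 519.6 -325.3   20. ]
 [ 507.  -359.3   20. ]
 [ 561.7 -399.3   20. ]
 [ 542.3 -353.4   20. ]]
step mm 27.505906455870846 deg 0.02359253194224674
-1.00 0.00 0.00 -2.75 0.02 -0.00 -0.00; -1.00 0.00 0.00 -2.75 0.02 -0.00 -0.00; -1.00 -0.00 0.00 -2.75 0.02 -0.00 -0.00; -1.00 -0.00 0.00 -2.75 0.02 -0.00 -0.00
step mm 33.3225284571531 deg 0.46791553269017216
-1.00 -3.27 -0.63 -0.00 -0.00 0.00 -0.47; -1.00 -3.27 -0.66 -0.00 -0.00 0.00 -0.47; -1.00 -3.26 -0.69 -0.00 -0.00 0.00 -0.47; -1.00 -3.26 -0.71 -0.00 -0.00 0.00 -0.47; -1.00 -3.25 -0.74 -0.00 -0.00 0.00 -0.47
-1.00 -3.24 -0.77 -0.00 -0.00 0.00 -0.47; -1.00 -3.24 -0.79 -0.00 -0.00 0.00 -0.47; -1.00 -3.23 -0.82 -0.00 -0.00 0.00 -0.47; -1.00 -3.22 -0.84 -0.00 -0.00 0.00 -0.47; -1.00 -3.22 -0.87 -0.00 -0.00 0.00 -0.47
-1.00 -3.21 -0.90 -0.00 -0.00 0.00 -0.47; -1.00 -3.20 -0.92 -0.00 -0.00 0.00 -0.47
```

>>> move_arm(
  targets="-1 0 0 -1.5 0 0 0; -1 0 0 -2.5 0 0 0; -1 0 0 -3.5 0 0 0; -1 0 0 -3.5 0 0 0; -1 0 0 0 0 0 0",
)

```text
clock: 5.57
eef_pos: [562.0, 167.7, 139.8]
tool_rot: [3.134, -0.002, 1.743]
force: [1.9, 0.5, -1.9]
width: 21.2
gripper_force: 62.4
```

Gripped and lifted. The hammer is clear of the path, so travel to the far (−y) side of the guide.

>>> move_arm(
  targets="-1 -2 -0.4 0 0 0 -0.47; -1 -3.3 -0.65 0 0 0 -0.47; -1 -3.3 -0.7 0 0 0 -0.47; -1 -3.3 -0.7 0 0 0 -0.47; -1 -3.25 -0.75 0 0 0 -0.47",
)

```text
clock: 5.98
eef_pos: [554.8, 9.7, 133.3]
tool_rot: [-3.138, -0.0, 1.785]
force: [0.7, 0.2, -2.7]
width: 20.7
gripper_force: 62.3
```

>>> move_arm(
  targets="-1 -3.25 -0.75 0 0 0 -0.47; -1 -3.25 -0.8 0 0 0 -0.47; -1 -3.25 -0.8 0 0 0 -0.47; -1 -3.2 -0.85 0 0 0 -0.47; -1 -3.2 -0.85 0 0 0 -0.47",
)

```text
clock: 6.4
eef_pos: [552.0, -156.5, 133.2]
tool_rot: [-3.138, -0.001, 1.826]
force: [0.5, -0.1, -1.5]
width: 21.1
gripper_force: 62.3
```

>>> move_arm(
  targets="-1 -3.2 -0.9 0 0 0 -0.47; -1 -2.5 -0.7 0 0 0 -0.47; -1 -1.9 -0.6 0 0 0 0; -1 0 0 0 0 0 0; -1 0 0 0 0 0 0",
)

```text
clock: 6.82
eef_pos: [550.4, -235.5, 133.0]
tool_rot: [-3.139, -0.002, 1.838]
force: [0.4, 1.4, -2.7]
width: 20.8
gripper_force: 62.3
```

```bash
python3 - <<'E'
from h import *
np.set_printoptions(precision=1,suppress=True)
d=grab('wrist','w6');s=read_state();print(s['eef_pos'],s['tool_rot'],s['force'],s['qpos'])
plan([552.8,-233.5,51.6],1.841,5,-1)
# check of the guide seen from here: where does the bushing top appear vs predicted
b=np.array([[504.8,-142.1,84],[547,-130.3,84],[553.7,-153.3,84],[511.5,-165.2,84]])
p=proj(d,b);print(p,p.mean(0))
im=cv2.imread('pics/w6.png');hsv=cv2.cvtColor(im,cv2.COLOR_BGR2HSV); m=((hsv[...,1]<60)&(hsv[...,2]>140)).astype(np.uint8)
n,l,st,ce=cv2.connectedComponentsWithStats(m)
for i in range(1,n):
  if st[i][4]>150 : print(st[i],ce[i])
E
```

```text
[ 551.  -233.6  133.3] [-3.1 -0.   1.8] [ 0.2  0.4 -2.2] [ 0.6  0.7 -0.4  1.7  0.4  0.8  0.3]
step mm 16.336606455130337 deg 0.034719689956529666
-1.00 -0.01 0.04 1.63 -0.02 -0.03 -0.00; -1.00 -0.01 0.04 1.63 -0.02 -0.03 -0.00; -1.00 -0.01 0.04 1.63 -0.02 -0.03 -0.00; -1.00 -0.01 0.04 1.63 -0.02 -0.03 -0.00; -1.00 -0.01 0.04 1.63 -0.02 -0.03 -0.00
[[290.2  57.9]
 [365.1  57.4]
 [364.4 100.1]
 [291.9 100.7]] [327.9  79. ]
[ 290   59   75   42 3080] [327.1  79.4]
[ 306  125   41   73 2318] [328.7 159.5]
[ 298  193   70  145 5872] [324.3 257. ]
[ 458  234   70   84 3897] [492.5 276.2]
[281 249  14  31 202] [288.3 263.9]
```

>>> move_arm(
  targets="-1 0 0.04 1.8 0 0 0; -1 0 0.04 1.8 0 0 0; -1 0 0.04 1.9 0 0 0; -1 0 0.04 1.9 0 0 0; -1 0 0.04 1.7 0 0 0",
)

```text
clock: 7.28
eef_pos: [553.8, -231.2, 42.0]
tool_rot: [-3.141, -0.002, 1.844]
force: [-0.5, 0.7, -2.6]
width: 21.3
gripper_force: 62.3
```

>>> move_arm(
  targets="-1 0 0 0 0 0 0; -1 0 0 0 0 0 0; -1 0 0 0 0 0 0",
)

```text
clock: 7.53
eef_pos: [554.9, -232.6, 44.1]
tool_rot: [3.141, -0.0, 1.843]
force: [0.7, 0.5, -1.9]
width: 21.1
gripper_force: 62.2
```

```bash
cat >> h.py <<'E'
U=np.array([-np.sin(.268),np.cos(.268),0]);X=np.array([np.cos(.268),np.sin(.268),0]);B=np.array([529.2,-147.7,62])
def rel():
    s=read_state();q=s['eef_pos']+[0,0,20.4]-B
    Q=R.from_euler('xyz',s['tool_rot']).as_matrix()
    print('t%.2f gauge mid in bore frame: x %.2f y %.2f z %.2f yawerr %.3f'%(s['clock'],q@X,q@U,q[2],s['tool_rot'][2]-1.841),'rot',s['tool_rot'],'F x,y,z',s['force']@X,s['force']@U,s['force'][2])
    return s
E
python3 - <<'E'
from h import *
np.set_printoptions(precision=2,suppress=True)
rel();d=grab('wrist','w7');im=cv2.imread('pics/w7.png')
hsv=cv2.cvtColor(im,cv2.COLOR_BGR2HSV)
p=proj(d,[B-22*U,B-40*U]);print(p)
x,y=(p.mean(0)-[90,70]).astype(int);y=max(y,0);print(x,y)
cv2.imwrite('pics/c7.png',cv2.resize(im[y:y+135,x:x+180],(792,594),interpolation=cv2.INTER_CUBIC))
E
```

```text
t7.53 gauge mid in bore frame: x 2.34 y -88.69 z 2.48 yawerr 0.002 rot [ 3.14 -0.    1.84] F x,y,z 0.7835784757406155 0.30122968546594237 -1.8997698817065334
[[317.35 121.98]
 [317.43 166.75]]
227 74
```

View pics/c7.png

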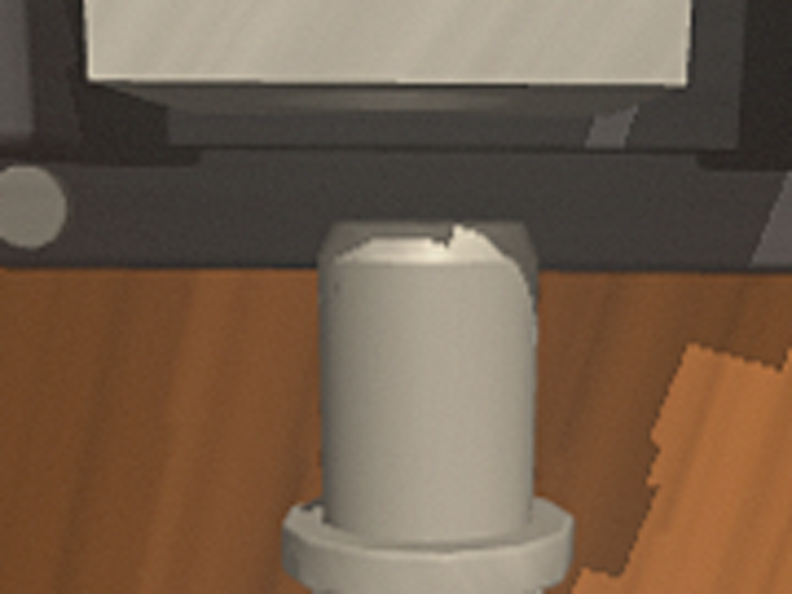

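```bash
python3 - <<'E'
from h import *
np.set_printoptions(precision=2,suppress=True)
d=load('w7');C=lambda L:[np.array(p,float)/4.4+[226.9,73.9] for p in L]
g=onz(d,C([(429,225),(428.5,270),(428,540)]),64.5);b=onz(d,C([(88,80),(690,80)]),84)
for q in (*g,*b,b.mean(0)): print((q-B)@X,(q-B)@U)
s=rel();plan(B-88.7*U-[0,0,20.4]-1.8*X,1.841,2,-1)
E
```

```text
2.8104273316093757 -23.109319230237094
2.781851285425614 -27.044093836335396
2.836412468927648 -52.12851680338046
-22.148270959898923 -12.30774740145587
21.733713729123988 -12.176892431428934
-0.20727861538749526 -12.242319916442396
t7.58 gauge mid in bore frame: x 2.43 y -89.21 z 2.87 yawerr 0.001 rot [3.14 0.   1.84] F x,y,z -0.6074045911106479 -0.43803316640353 -2.1669734127466453
step mm 2.5678081167510096 deg 0.0624103312076956
-1.00 0.03 -0.21 0.14 0.05 0.02 0.04; -1.00 0.03 -0.21 0.14 0.05 0.02 0.04
```

>>> move_arm(
  targets="-1 0 -0.3 0.27 0 0 0; -1 0 0 0 0 0 0; -1 0 0 0 0 0 0; -1 0.2 0 0 0 0 0; -1 0.2 0 0 0 0 0",
)

```text
clock: 8.0
eef_pos: [550.3, -230.8, 40.9]
tool_rot: [3.141, 0.0, 1.841]
force: [-0.0, 0.8, -2.8]
width: 21.0
gripper_force: 62.2
```

```bash
python3 - <<'E'
from h import *
np.set_printoptions(precision=2,suppress=True)
rel()
d=grab('wrist','w8');im=cv2.imread('pics/w8.png').astype(float)
rel()
# edges of go cylinder and of bushing by gradients along rows
for yb,z in ((-45,62),(-38,62)):
    q=proj(d,[B+yb*U-[0,0,0]])[0];r=int(round(q[1]));g=cv2.GaussianBlur(im,(3,3),0)[r-1:r+2].mean(0).sum(-1)
    gr=np.diff(g);c=int(q[0]);l=c-40+np.argmax(gr[c-40:c-5]);rr=c+5+np.argmin(gr[c+5:c+40])
    e=onz(d,[[l+.5,r],[rr+.5,r]],z);print(l,rr,[(k-B)@X for k in e])
E
```

```text
t8.00 gauge mid in bore frame: x -1.61 y -85.71 z -0.70 yawerr -0.000 rot [3.14 0.   1.84] F x,y,z 0.19504714817209978 0.7677068767090368 -2.8055929380125844
t8.05 gauge mid in bore frame: x -1.47 y -84.86 z -0.77 yawerr 0.001 rot [ 3.14 -0.    1.84] F x,y,z -1.0320273009792302 1.5135291021279227 -2.292451870341686
301 346 [np.float64(-10.287129595894516), np.float64(8.210629190764344)]
301 347 [np.float64(-10.15891546903341), np.float64(8.462720047188846)]
```

>>> move_arm(
  targets="-1 0.1 0.08 -0.05 0 0 0; -1 0.2 0 0 0 0 0; -1 0.2 0 0 0 0 0; -1 0.2 0 0 0 0 0; -1 0.1 0 0 0 0 0",
)

```text
clock: 8.47
eef_pos: [548.8, -222.2, 41.1]
tool_rot: [3.142, -0.0, 1.842]
force: [0.3, -0.1, -2.7]
width: 21.0
gripper_force: 62.2
```

```bash
python3 -c "
from h import *
rel()"
```

```text
t8.47 gauge mid in bore frame: x -0.79 y -77.06 z -0.48 yawerr 0.001 rot [ 3.14158493e+00 -2.98962087e-04  1.84173019e+00] F x,y,z 0.2191997742286756 -0.20003365823410924 -2.7374325981944496
```

>>> move_arm(
  targets="-1 0.2 0.02 0 0 0 0; -1 0.2 0 0 0 0 0; -1 0.2 0 0 0 0 0",
)

```text
clock: 8.72
eef_pos: [547.5, -216.7, 41.1]
tool_rot: [3.142, -0.0, 1.841]
force: [-0.5, -0.1, -1.9]
width: 21.0
gripper_force: 62.2
```

>>> move_arm(
  targets="-1 0.2 0 0 0 0 0; -1 0.2 0 0 0 0 0; -1 0 0 0 0 0 0",
)

```text
clock: 8.97
eef_pos: [546.3, -212.4, 41.1]
tool_rot: [-3.141, -0.0, 1.842]
force: [-0.2, 0.2, -1.9]
width: 20.6
gripper_force: 62.2
```

```bash
python3 -c "
from h import *
rel()"
```

```text
t8.97 gauge mid in bore frame: x -0.66 y -66.95 z -0.47 yawerr 0.001 rot [-3.14149753e+00 -4.23029910e-04  1.84183789e+00] F x,y,z -0.17793063685705135 0.23479844116914608 -1.9039217518866116
```

>>> move_arm(
  targets="-1 0.2 0 0 0 0 0; -1 0.2 0 0 0 0 0; -1 0.2 0 0 0 0 0; -1 0.2 0 0 0 0 0; -1 0.2 0 0 0 0 0",
)

```text
clock: 9.38
eef_pos: [543.7, -203.2, 41.1]
tool_rot: [3.142, -0.0, 1.841]
force: [-0.3, -0.2, -1.9]
width: 21.4
gripper_force: 62.2
```

>>> move_arm(
  targets="-1 0.1 0 0 0 0 0; -1 0.1 0 0 0 0 0; -1 0 0 0 0 0 0",
)

```text
clock: 9.63
eef_pos: [543.2, -201.3, 41.2]
tool_rot: [3.142, -0.0, 1.842]
force: [-0.0, 0.2, -2.0]
width: 21.0
gripper_force: 62.2
```

```bash
python3 -c "
from h import *
rel()"
```

```text
t9.63 gauge mid in bore frame: x -0.68 y -55.35 z -0.44 yawerr 0.001 rot [ 3.14157416e+00 -6.35307144e-05  1.84161479e+00] F x,y,z 0.0022270309630931396 0.18996097782264704 -2.013741478059287
```

>>> move_arm(
  targets="-1 0.1 0 0 0 0 0; -1 0.1 0 0 0 0 0; -1 0 0 0 0 0 0",
)

```text
clock: 9.88
eef_pos: [542.6, -199.3, 41.1]
tool_rot: [3.142, -0.0, 1.841]
force: [-0.3, -0.4, -2.2]
width: 20.9
gripper_force: 62.3
```

>>> move_arm(
  targets="-1 0.05 0 0 0 0 0; -1 0.05 0 0 0 0 0; -1 0 0 0 0 0 0",
)

```text
clock: 10.13
eef_pos: [542.4, -198.5, 41.1]
tool_rot: [-3.142, -0.0, 1.841]
force: [-0.6, 0.1, -1.7]
width: 21.1
gripper_force: 62.2
```

```bash
python3 -c "
from h import *
rel()"
```

```text
t10.13 gauge mid in bore frame: x -0.74 y -52.51 z -0.48 yawerr 0.000 rot [-3.14159030e+00 -7.54542497e-05  1.84138132e+00] F x,y,z -0.509552256110566 0.29140861388451667 -1.707920156853513
```

>>> move_arm(
  targets="-1 0.05 0 0 0 0 0; -1 0.05 0 0 0 0 0; -1 0 0 0 0 0 0",
)

```text
clock: 10.38
eef_pos: [542.2, -197.5, 41.1]
tool_rot: [3.142, -0.0, 1.841]
force: [0.3, -0.8, -2.6]
width: 21.3
gripper_force: 62.2
```

>>> move_arm(
  targets="-1 0.05 0 0 0 0 0; -1 0 0 0 0 0 0; -1 0 0 0 0 0 0",
)

```text
clock: 10.63
eef_pos: [542.1, -197.3, 41.2]
tool_rot: [3.142, 0.0, 1.841]
force: [0.3, -0.2, -2.7]
width: 21.2
gripper_force: 62.2
```

```bash
python3 -c "
from h import *
rel()"
```

```text
t10.63 gauge mid in bore frame: x -0.74 y -51.24 z -0.44 yawerr 0.000 rot [3.14155349e+00 1.97174237e-04 1.84124759e+00] F x,y,z 0.26634359556840803 -0.2879554725175928 -2.688063376437121
```

>>> move_arm(
  targets="-1 0.05 0 0 0 0 0; -1 0 0 0 0 0 0; -1 0 0 0 0 0 0",
)

```text
clock: 10.88
eef_pos: [542.0, -197.3, 41.2]
tool_rot: [3.141, 0.001, 1.841]
force: [0.5, -2.3, -2.4]
width: 21.2
gripper_force: 62.2
```

>>> move_arm(
  targets="-1 0.05 0 0 0 0 0; -1 0 0 0 0 0 0; -1 0 0 0 0 0 0",
)

```text
clock: 11.13
eef_pos: [542.0, -197.2, 41.2]
tool_rot: [3.141, 0.001, 1.841]
force: [1.0, -4.1, -3.7]
width: 20.8
gripper_force: 62.2
```

```bash
python3 -c "
from h import *
rel()"
```

```text
t11.13 gauge mid in bore frame: x -0.77 y -51.17 z -0.37 yawerr -0.000 rot [3.14125301e+00 1.30302982e-03 1.84060949e+00] F x,y,z -0.09756557635560774 -4.263273559674763 -3.7454650333113033
```

>>> move_arm(
  targets="-1 0 0 0 0 0 0; -1 0 0 0 0 0 0; -1 -0.3 0 0 0 0 0; -1 -0.5 0 0 0 0 0; -1 -0.7 0 0 0 0 0",
)

```text
clock: 11.55
eef_pos: [545.6, -209.2, 41.0]
tool_rot: [-3.141, -0.002, 1.843]
force: [1.9, -0.6, -2.8]
width: 21.4
gripper_force: 62.2
```

>>> move_arm(
  targets="-1 -0.7 0 0 0 0 0; -1 -0.7 0 0 0 0 0; -1 -0.8 0 0 0 0 0; -1 -0.8 0 0 0 0 0; -1 0 0 0 0 0 0",
)

```text
clock: 11.97
eef_pos: [554.1, -242.5, 41.0]
tool_rot: [3.141, 0.002, 1.838]
force: [-1.1, -0.6, -2.1]
width: 21.2
gripper_force: 62.2
```

```bash
python3 -c "
from h import *
rel()"
```

```text
t11.97 gauge mid in bore frame: x -1.13 y -98.02 z -0.56 yawerr -0.003 rot [3.14132933e+00 1.74628030e-03 1.83841188e+00] F x,y,z -1.2203321283630837 -0.30622866377516333 -2.1482172411905625
```

>>> move_arm(
  targets="-1 0 0 -1.5 0 0 0; -1 0 0 -2.5 0 0 0; -1 0 0 -2.8 0 0 0; -1 0 0 -2.5 0 0 0; -1 0 0 0 0 0 0",
)

```text
clock: 12.38
eef_pos: [557.1, -240.1, 139.1]
tool_rot: [3.134, 0.005, 1.841]
force: [0.5, -0.0, -2.1]
width: 21.0
gripper_force: 62.4
```

>>> move_arm(
  targets="-1 2 0 0 0 0 0; -1 3.9 0 0 0 0 0; -1 3.9 0 0 0 0 0; -1 3.9 0 0 0 0 0; -1 3.9 0 0 0 0 0",
)

```text
clock: 12.8
eef_pos: [505.5, -68.4, 133.7]
tool_rot: [-3.141, -0.001, 1.841]
force: [1.1, 1.0, -2.7]
width: 21.2
gripper_force: 62.3
```

>>> move_arm(
  targets="-1 0 0 0 0 0 0; -1 0 0 0 0 0 0; -1 0 0 0 0 0 0",
)

```text
clock: 13.05
eef_pos: [506.7, -70.2, 133.9]
tool_rot: [-3.141, 0.0, 1.842]
force: [0.2, -0.5, -1.9]
width: 21.2
gripper_force: 62.3
```

```bash
python3 -c "
from h import *
rel()
plan(B+82*U-0.75*X-[0,0,20.9],1.841,5,-1)"
```

```text
t13.05 gauge mid in bore frame: x -1.20 y 80.73 z 92.28 yawerr 0.001 rot [-3.14107262e+00  4.20713890e-04  1.84202861e+00] F x,y,z 0.06204228725148604 -0.5172118037386024 -1.9385597521277467
step mm 18.557868093163783 deg 0.014059109808276665
-1.00 0.03 0.01 1.86 -0.01 0.00 0.01; -1.00 0.03 0.01 1.86 -0.01 0.00 0.01; -1.00 0.03 0.01 1.86 -0.01 0.00 0.01; -1.00 0.03 0.01 1.86 -0.01 0.00 0.01; -1.00 0.03 0.01 1.86 -0.01 0.00 0.01
```

>>> move_arm(
  targets="-1 0.1 0.01 1.86 0 0 0; -1 0.1 0.01 1.86 0 0 0; -1 0 0.01 1.86 0 0 0; -1 0 0.01 1.86 0 0 0; -1 0 0.01 1.86 0 0 0",
)

```text
clock: 13.47
eef_pos: [507.0, -70.1, 39.9]
tool_rot: [3.142, 0.001, 1.838]
force: [1.5, -0.2, -2.1]
width: 21.1
gripper_force: 62.4
```

>>> move_arm(
  targets="-1 0 0 0 0 0 0; -1 0 0 0 0 0 0; -1 0 0 0 0 0 0; -1 0 0 0 0 0 0",
)

```text
clock: 13.8
eef_pos: [507.6, -68.5, 42.1]
tool_rot: [3.14, 0.001, 1.84]
force: [-0.1, 0.0, -2.8]
width: 21.0
gripper_force: 62.1
```

```bash
python3 -c "
from h import *
rel()"
```

```text
t13.80 gauge mid in bore frame: x 0.17 y 82.08 z 0.50 yawerr -0.001 rot [3.13968094e+00 7.19542430e-04 1.84024663e+00] F x,y,z -0.05819658850124194 0.03220877010073556 -2.8292339075713673
```

>>> move_arm(
  targets="-1 -0.2 -0.09 0.09 0 0 0; -1 -0.25 0 0 0 0 0; -1 -0.25 0 0 0 0 0; -1 -0.25 0 0 0 0 0; -1 -0.2 0 0 0 0 0",
)

```text
clock: 14.22
eef_pos: [509.1, -79.8, 40.4]
tool_rot: [3.141, 0.0, 1.841]
force: [-0.2, 0.8, -1.8]
width: 21.3
gripper_force: 62.1
```

>>> move_arm(
  targets="-1 -0.1 0 0 0 0 0; -1 -0.1 0 0 0 0 0; -1 0 0 0 0 0 0",
)

```text
clock: 14.47
eef_pos: [509.4, -81.4, 40.2]
tool_rot: [-3.142, 0.0, 1.841]
force: [-0.1, 0.0, -1.8]
width: 21.2
gripper_force: 62.1
```

```bash
python3 -c "
from h import *
rel()"
```

```text
t14.47 gauge mid in bore frame: x -1.50 y 69.15 z -1.41 yawerr 0.000 rot [-3.14154175e+00  7.60088588e-05  1.84100411e+00] F x,y,z -0.07536885854548162 0.04425837870989751 -1.8242884957180423
```

>>> move_arm(
  targets="-1 0 0.07 -0.09 0 0 0; -1 -0.1 0 0 0 0 0; -1 -0.1 0 0 0 0 0; -1 0 0 0 0 0 0; -1 0 0 0 0 0 0",
)

```text
clock: 14.88
eef_pos: [510.6, -83.0, 41.1]
tool_rot: [-3.142, 0.0, 1.841]
force: [-0.4, -0.4, -1.5]
width: 21.3
gripper_force: 62.1
```

>>> move_arm(
  targets="-1 -0.1 0 0 0 0 0; -1 -0.1 0 0 0 0 0; -1 0 0 0 0 0 0; -1 0 0 0 0 0 0",
)

```text
clock: 15.22
eef_pos: [511.2, -85.0, 41.1]
tool_rot: [3.142, 0.0, 1.841]
force: [-0.6, 0.3, -1.9]
width: 21.3
gripper_force: 62.2
```

```bash
python3 -c "
from h import *
rel()"
```

```text
t15.22 gauge mid in bore frame: x -0.77 y 65.26 z -0.49 yawerr 0.000 rot [3.14156487e+00 5.51293769e-05 1.84109520e+00] F x,y,z -0.5369503063213527 0.488880219150583 -1.9457864744403701
```

>>> move_arm(
  targets="-1 -0.1 0 0 0 0 0; -1 0 0 0 0 0 0; -1 0 0 0 0 0 0",
)

```text
clock: 15.47
eef_pos: [511.3, -85.6, 41.2]
tool_rot: [-3.142, -0.0, 1.842]
force: [-0.4, 0.9, -2.5]
width: 21.0
gripper_force: 62.4
```

>>> move_arm(
  targets="-1 -0.1 0 0 0 0 0; -1 0 0 0 0 0 0; -1 0 0 0 0 0 0",
)

```text
clock: 15.72
eef_pos: [511.4, -85.9, 41.1]
tool_rot: [-3.141, -0.001, 1.842]
force: [-1.6, 3.7, -0.3]
width: 21.2
gripper_force: 62.5
```

```bash
python3 -c "
from h import *
rel()"
```

```text
t15.72 gauge mid in bore frame: x -0.81 y 64.28 z -0.47 yawerr 0.001 rot [-3.14137250e+00 -9.60600913e-04  1.84199708e+00] F x,y,z -0.5623557063243847 3.995950067508934 -0.32189036839088736
```

>>> move_arm(
  targets="-1 -0.1 0 0 0 0 0; -1 0 0 0 0 0 0; -1 0 0 0 0 0 0",
)

```text
clock: 15.97
eef_pos: [511.4, -86.1, 41.1]
tool_rot: [-3.141, -0.002, 1.843]
force: [-3.0, 6.3, 2.3]
width: 21.2
gripper_force: 62.7
```

>>> move_arm(
  targets="-1 -0.05 0 0 0 0 0; -1 0 0 0 0 0 0; -1 0 0 0 0 0 0; -1 0 0 0 0 0 0; -1 0 0 0 0 0 0",
)

```text
clock: 16.38
eef_pos: [511.4, -86.1, 41.2]
tool_rot: [-3.141, -0.002, 1.843]
force: [-2.7, 7.2, 1.9]
width: 21.3
gripper_force: 62.7
```

>>> move_arm(
  targets="-1 0 0 0 0 0 0; -1 0 0 0 0 0 0; -1 0 0 0 0 0 0; -1 0 0 0 0 0 0; -1 0 0 0 0 0 0",
)

```text
clock: 16.8
eef_pos: [511.4, -86.1, 41.1]
tool_rot: [-3.141, -0.002, 1.843]
force: [-3.6, 6.7, 2.2]
width: 21.4
gripper_force: 62.7
```

>>> move_arm(
  targets="-1 0 0 0 0 0 0; -1 0 0 0 0 0 0; -1 0 0 0 0 0 0; -1 0 0 0 0 0 0; -1 0 0 0 0 0 0",
)

```text
clock: 17.22
eef_pos: [511.4, -86.1, 41.2]
tool_rot: [-3.141, -0.002, 1.843]
force: [-3.4, 6.0, 1.8]
width: 21.3
gripper_force: 62.7
```

```bash
python3 -c "
from h import *
rel()"
```

```text
t17.22 gauge mid in bore frame: x -0.83 y 64.10 z -0.45 yawerr 0.002 rot [-3.14117109e+00 -2.35591495e-03  1.84296279e+00] F x,y,z -1.663037620108411 6.640747939934197 1.8203494513407663
```

Pressed at about 7 N and refused for over a second. Withdraw and go back to the rest.

>>> move_arm(
  targets="-1 0.3 0 0 0 0 0; -1 0.7 0 0 0 0 0; -1 1.2 0 0 0 0 0; -1 1.2 0 0 0 0 0; -1 0.6 0 0 0 0 0",
)

```text
clock: 17.63
eef_pos: [501.3, -48.5, 41.1]
tool_rot: [3.141, -0.0, 1.842]
force: [0.4, 0.4, -2.3]
width: 20.7
gripper_force: 62.3
```

>>> move_arm(
  targets="-1 0 0 -1.5 0 0 0; -1 0 0 -2.5 0 0 0; -1 0 0 -2.8 0 0 0; -1 0 0 -2.5 0 0 0; -1 0 0 0 0 0 0",
)

```text
clock: 18.05
eef_pos: [504.6, -50.0, 138.2]
tool_rot: [3.134, 0.003, 1.841]
force: [0.6, 0.3, -1.3]
width: 21.1
gripper_force: 62.4
```

```bash
python3 -c "
from h import *
rel()
plan([560.3,166.3,134],1.743,7,-1)"
```

```text
t18.05 gauge mid in bore frame: x 2.16 y 100.69 z 96.60 yawerr -0.000 rot [3.13376953 0.003303   1.84064542] F x,y,z 0.6160651330086142 0.15097431025343802 -1.271656667870892
step mm 31.917257957072675 deg 0.802358230581667
-1.00 2.77 1.59 0.06 0.07 0.02 0.80; -1.00 2.79 1.55 0.06 0.07 0.02 0.80; -1.00 2.81 1.51 0.06 0.07 0.02 0.80; -1.00 2.83 1.47 0.06 0.07 0.02 0.80; -1.00 2.85 1.43 0.06 0.07 0.02 0.80
-1.00 2.87 1.39 0.06 0.07 0.02 0.80; -1.00 2.89 1.35 0.06 0.07 0.02 0.80
```

>>> move_arm(
  targets="-1 2.77 1.6 0 0 0 0.8; -1 2.8 1.55 0 0 0 0.8; -1 2.8 1.5 0 0 0 0.8; -1 2.8 1.5 0 0 0 0.8; -1 2.85 1.4 0 0 0 0.8",
)

```text
clock: 18.47
eef_pos: [541.2, 105.3, 133.3]
tool_rot: [-3.141, 0.001, 1.77]
force: [1.2, -0.6, -2.5]
width: 20.7
gripper_force: 62.3
```

>>> move_arm(
  targets="-1 2.9 1.4 0 0 0 0.8; -1 2.9 1.4 0 0 0 0.8; -1 0 0 0 0 0 0; -1 0 0 0 0 0 0; -1 0 0 0 0 0 0",
)

```text
clock: 18.88
eef_pos: [556.8, 165.7, 133.1]
tool_rot: [-3.14, 0.002, 1.744]
force: [0.4, -0.2, -1.7]
width: 21.1
gripper_force: 62.2
```

```bash
python3 -c "
from h import *
s=read_state();print(s['eef_pos'],s['tool_rot'])
plan([560.3,166.3,44],1.743,5,-1)"
```

```text
[556.75383987 165.72358617 133.06650198] [-3.13971415e+00  1.86064568e-03  1.74357820e+00]
step mm 17.827786491514978 deg 0.031009822285304574
-1.00 0.00 0.08 1.78 -0.02 0.02 0.01; -1.00 0.00 0.07 1.78 -0.02 0.02 0.01; -1.00 0.00 0.07 1.78 -0.02 0.02 0.01; -1.00 0.00 0.07 1.78 -0.02 0.02 0.01; -1.00 -0.00 0.07 1.78 -0.02 0.02 0.01
```

>>> move_arm(
  targets="-1 0 0.08 1.7 0 0 0; -1 0 0.07 1.7 0 0 0; -1 0 0.07 1.7 0 0 0; -1 0 0.07 1.7 0 0 0; -1 0 0.07 1.7 0 0 0",
)

```text
clock: 19.3
eef_pos: [560.8, 164.7, 48.0]
tool_rot: [-3.141, 0.002, 1.741]
force: [-0.7, -0.5, -2.1]
width: 21.1
gripper_force: 62.3
```

>>> move_arm(
  targets="-1 0 0 0 0 0 0; -1 0 0 0 0 0 0; -1 0 0 0 0 0 0; -1 0 0 0 0 0 0",
)

```text
clock: 19.63
eef_pos: [561.7, 167.2, 50.2]
tool_rot: [3.14, -0.0, 1.743]
force: [0.3, 0.3, -2.0]
width: 21.3
gripper_force: 62.2
```

```bash
python3 -c "
from h import *
s=read_state();print(s['eef_pos'],s['tool_rot'])
plan([560.3,166.3,27],1.743,5,-1)"
```

```text
[561.69558971 167.19466822  50.23523387] [ 3.13975320e+00 -3.60859672e-05  1.74278059e+00]
step mm 4.658859065979673 deg 0.021232108091523136
-1.00 -0.01 -0.03 0.46 0.02 -0.00 -0.00; -1.00 -0.01 -0.03 0.46 0.02 -0.00 -0.00; -1.00 -0.01 -0.03 0.46 0.02 -0.00 -0.00; -1.00 -0.01 -0.03 0.46 0.02 -0.00 -0.00; -1.00 -0.01 -0.03 0.46 0.02 -0.00 -0.00
```

>>> move_arm(
  targets="-1 0 -0.03 0.46 0 0 0; -1 0 -0.03 0.46 0 0 0; -1 0 -0.03 0.46 0 0 0; -1 0 -0.03 0.46 0 0 0; -1 0 -0.02 0.4 0 0 0",
)

```text
clock: 20.05
eef_pos: [559.2, 167.2, 26.1]
tool_rot: [-3.141, 0.0, 1.744]
force: [0.6, 0.0, -2.9]
width: 21.2
gripper_force: 62.2
```

>>> move_arm(
  targets="-1 0 0 0 0 0 0; -1 0 0 0 0 0 0; -1 0 0 0 0 0 0",
)

```text
clock: 20.3
eef_pos: [559.4, 167.3, 26.6]
tool_rot: [-3.141, 0.0, 1.744]
force: [0.5, -0.7, -1.9]
width: 21.2
gripper_force: 62.3
```

>>> move_arm(
  targets="-1 -0.1 0.06 0.1 0 0 0; -1 0 0 0.05 0 0 0; -1 0 0 0 0 0 0; -1 0 0 0 0 0 0",
)

```text
clock: 20.63
eef_pos: [560.3, 166.4, 25.3]
tool_rot: [3.141, -0.0, 1.743]
force: [-0.4, -0.4, -2.3]
width: 21.2
gripper_force: 62.3
```

>>> move_arm(
  targets="-1 0 0 0.05 0 0 0; -1 0 0 0 0 0 0; -1 0 0 0 0 0 0",
)

```text
clock: 20.88
eef_pos: [560.3, 166.5, 24.8]
tool_rot: [3.141, -0.0, 1.744]
force: [0.0, -0.4, -2.4]
width: 21.4
gripper_force: 62.3
```

Essentially at the original pose. Release slowly and let it settle, then retreat.

>>> move_arm(
  targets="-1 0 0 0.03 0 0 0; -0.4 0 0 0 0 0 0; 0 0 0 0 0 0 0; 0.5 0 0 0 0 0 0; 1 0 0 0 0 0 0",
)

```text
clock: 21.3
eef_pos: [560.4, 166.5, 24.6]
tool_rot: [3.141, -0.0, 1.744]
force: [-0.4, 0.6, 0.1]
width: 61.2
gripper_force: 0.0
```

>>> move_arm(
  targets="1 0 0 0 0 0 0; 1 0 0 0 0 0 0; 1 0 0 0 0 0 0; 1 0 0 0 0 0 0; 1 0 0 0 0 0 0",
)

```text
clock: 21.72
eef_pos: [560.3, 166.4, 24.4]
tool_rot: [3.142, 0.0, 1.744]
force: [-0.6, -0.5, 0.2]
width: 85.4
gripper_force: 0.0
```

>>> move_arm(
  targets="1 0 0 -1 0 0 0; 1 0 0 -2.5 0 0 0; 1 0 0 -3 0 0 0; 1 0 0 -3 0 0 0; 1 0 0 -1.5 0 0 0",
)

```text
clock: 22.13
eef_pos: [561.8, 167.3, 138.5]
tool_rot: [3.137, -0.001, 1.744]
force: [0.7, 0.3, 0.4]
width: 85.5
gripper_force: 0.0
```

>>> move_arm(
  targets="1 0 0 0 0 0 0; 1 0 0 0 0 0 0; 1 0 0 0 0 0 0",
)

```text
clock: 22.38
eef_pos: [559.7, 166.0, 134.1]
tool_rot: [-3.141, 0.0, 1.744]
force: [-0.7, -0.5, -0.5]
width: 85.4
gripper_force: 0.0
```

```bash
python3 - <<'E'
from h import *
d=grab('wrist','w9');s=read_state();print(s['eef_pos'],s['width'])
h=np.array([[545.44,197.98,56],[565.78,201.92,56],[577.53,134.04,56],[556.88,130.5,56]])
p=proj(d,h);print(p);im=cv2.imread('pics/w9.png');x,y=(p.mean(0)-[132,110]).astype(int);y=max(y,0);print(x,y)
cr=im[y:y+200,x:x+264].copy()
for q in p: cv2.circle(cr,tuple(int(v) for v in q-[x,y]),1,(0,0,255),-1)
cv2.imwrite('pics/c9.png',cv2.resize(cr,(792,600),interpolation=cv2.INTER_CUBIC))
E
```

```text
[559.45452311 165.90258653 133.55949312] 85.41440915744921
[[311.55937373 165.49812901]
 [339.76524231 164.96846099]
 [338.44359109 251.0006974 ]
 [312.14789015 250.92922368]]
193 98
```

View pics/c9.png

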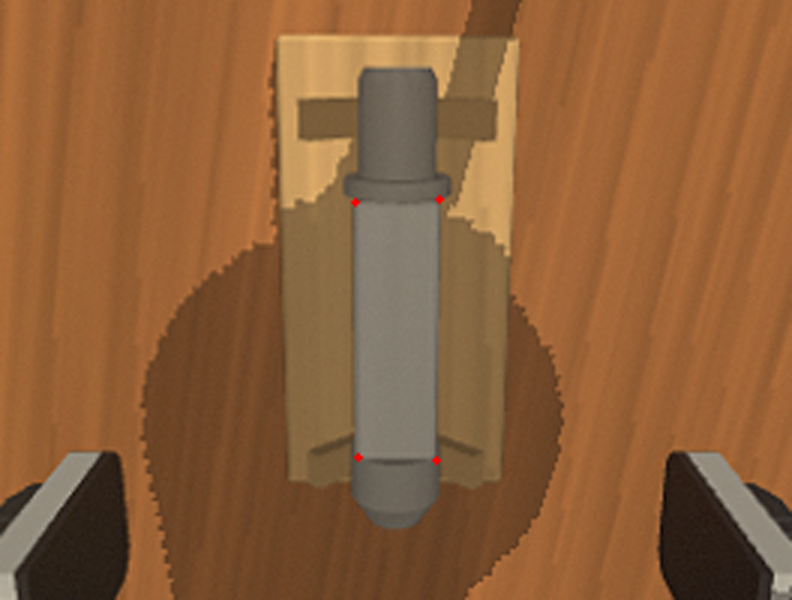

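The gauge lies exactly where it was at first: the handle corners match the original marks, with the go end at the top. Handing in.

```bash
python3 -c "
from cell import order
print(order.finish_job())"
```

```text
the job is handed in; nothing more can be done
None
```

The go end seated fully home, the no-go end was refused at about 7 N for over a second, and the gauge is back in its rest as it first lay; the job is handed in, with no verdict returned.

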